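Assemble a warm-stage insert and hold its bezel over the screw holes

TASK

Build up the microscope's warm stage: lower the thick heater puck flat into the pocket between the housing's four posts, then lower the thinner stage disc with the window flat on top of it, dropping neither. Then pick up the bezel plate by its collar and finish while holding it still and level about 15 mm above the posts, touching nothing below, with every one of its four corner holes straight over a threaded hole, ready for the screws. Do not let go of the plate, and leave the other things on the bench alone.

Things in the scene. Friction and masses are not known exactly. Their poses are not given: they have to be found in the camera images.
- housing: Fixed aluminium block: base 120 (x) x 90 (y) x 8 mm with four corner posts up to 40 mm above the bench, each 21 to 60 mm from centre in x, 21 to 45 in y, a threaded hole in its top. Origin: centre of underside, on the bench; z up. Between the posts a centred pocket for round parts, 60 mm across, floor at 8 mm. Gaps 42 mm wide between the posts on all four sides let fingers in.
- puck: Heater puck: plain aluminium cylinder, 56 mm across, 20 mm thick, 2 mm chamfers, about 0.13 kg, loose, lying flat on the bench. Origin: centre of its underside; z up. Either face may be up.
- stage_disc: Stage disc: flat aluminium disc, 56 mm across, 12 mm thick, 1.5 mm chamfers, with a flush round window 22 mm across, dark-rimmed, in its middle, about 0.06 kg, loose, lying flat on the bench. Origin: centre of its underside; z up.
- bezel: Loose aluminium plate 120 (x) x 90 (y) x 6 mm, flat on the bench, 0.2 kg, four 11 mm through holes near the corners. To grip: a square upright collar amid its upper face, 40 x 40 mm outside, 4 mm walls, sides along x and y, from 6 to 36 mm above the underside. Origin: centre of underside; z up, x along the long side. Fits either way round (half turn).
- hole0 (a point): Centre of one through hole of the bezel plate, at the underside, at x, y = +46, +33 mm in the plate's frame.
- hole1 (a point): Centre of one through hole of the bezel plate, at the underside, at x, y = -46, +33 mm in the plate's frame.
- hole2 (a point): Centre of one through hole of the bezel plate, at the underside, at x, y = -46, -33 mm in the plate's frame.
- hole3 (a point): Centre of one through hole of the bezel plate, at the underside, at x, y = +46, -33 mm in the plate's frame.
- thread0 (a point): Centre of the mouth of one threaded hole (5 mm, a dark spot), on a post's top 40 mm above the bench, at x, y = +46, +33 mm in the housing's frame.
- thread1 (a point): Centre of the mouth of one threaded hole (5 mm, a dark spot), on a post's top 40 mm above the bench, at x, y = -46, +33 mm in the housing's frame.
- thread2 (a point): Centre of the mouth of one threaded hole (5 mm, a dark spot), on a post's top 40 mm above the bench, at x, y = -46, -33 mm in the housing's frame.
- thread3 (a point): Centre of the mouth of one threaded hole (5 mm, a dark spot), on a post's top 40 mm above the bench, at x, y = +46, -33 mm in the housing's frame.
- petri: Bystander, to be left alone: shallow round glass dish, 88 mm across, 15 mm high. Origin: underside.
- media_bottle: Bystander, to be left alone: small glass bottle, 42 mm across, 75 mm high, standing. Origin: underside.
- screwdriver: Bystander, to be left alone: screwdriver 170 mm long, lying along its own x. Origin: underside.
- dish_box: Bystander, to be left alone: open white plastic box, 100 x 120 x 60 mm. Origin: underside.
- jar: Bystander, to be left alone: glass jar, 60 mm across, 60 mm high. Origin: underside.
- hex_key: Bystander, to be left alone: bent steel hex key, about 100 mm long, lying flat. Origin: underside.
Things that resemble listed ones, but are neither listed nor needed, are in the scene too. What is shaped like the puck but pink is not meant. Leave any turquoise look-alike of the stage_disc alone.

How it is judged (in metres and radians):
On the way, in this order (a step that is already met when the one before it is completed fails the run):
1. the heater puck lies released and flat on the pocket floor (horizontal distance between puck and housing below 0.004 m and z of puck in the frame of housing between 0.006 and 0.01 m and angle between puck's own z axis and vertical below 0.06 rad and contact force between the fingers and puck below 0.1 N), for 0.2 s.
2. the stage disc lies released and flat on the puck in the pocket (all of step 1 and horizontal distance between stage_disc and housing below 0.004 m and z of stage_disc in the frame of housing between 0.026 and 0.03 m and angle between stage_disc's own z axis and vertical below 0.06 rad and contact force between the fingers and stage_disc below 0.1 N), for 0.2 s.
At the end, for the whole second after the job is handed in: Puck flat on the pocket floor, stage disc flat on it (4 mm sideways, 2 mm height, 0.06 rad, untouched). Fingers hold the plate still, level (0.07 rad), 6 to 30 mm above the posts, clear of housing and disc, each hole within 4 mm sideways of a threaded hole, either way round (all of step 2 and ((horizontal distance between hole0 and thread0 below 0.004 m and horizontal distance between hole1 and thread1 below 0.004 m and horizontal distance between hole2 and thread2 below 0.004 m and horizontal distance between hole3 and thread3 below 0.004 m) or (horizontal distance between hole0 and thread2 below 0.004 m and horizontal distance between hole1 and thread3 below 0.004 m and horizontal distance between hole2 and thread0 below 0.004 m and horizontal distance between hole3 and thread1 below 0.004 m)) and z of bezel in the frame of housing between 0.046 and 0.07 m and angle between bezel's own z axis and vertical below 0.07 rad and contact force between the fingers and bezel above 1 N and contact force between bezel and housing below 0.1 N and contact force between bezel and stage_disc below 0.1 N and linear speed of bezel below 0.02 m/s); the arm keeps its last pose, push and grip.
It fails at once if the puck is dropped (falls free faster than 0.6 m/s) (linear speed of puck above 0.6 m/s and contact force between the fingers and puck below 0.05 N).
It fails at once if the stage_disc is dropped (falls free faster than 0.6 m/s) (linear speed of stage_disc above 0.6 m/s and contact force between the fingers and stage_disc below 0.05 N).
It fails at once if a bystander is moved by more than 30 mm (distance of any of petri, media_bottle, screwdriver, dish_box, jar, hex_key from where it was at the start of the episode above 0.03 m).
It also fails if it takes over 61 s, if anything falls off the work surface, if the arm or the gripper's body presses on something with over 40 N, if the wrist force passes 120 N, or if a joint passes its speed limit or range.

ROBOT

A 6-joint arm with a two-finger parallel gripper is mounted at the origin on the work surface. World frame = base frame: x ahead of the robot, y to its left, z up, the work surface at z = 0. Lengths are in m, angles in degrees, forces in N, time in s.
With the tool pointing down it reaches from about 0.275 to 0.85 m from the base axis. Payload 5.2 kg.
Tool frame: the origin (TCP) lies at the very end of the fingers, on their centre line; the grasp point (between the pads) lies 19 mm behind it; z points along the fingers, y is the direction in which the jaws open and shut (so a half turn about z gives the same grasp; the last joint's range is limited). The gripper opens to 85 mm and grips with 20 to 120 N. Pads are 22 mm wide; open, the fingers measure 114 mm over their backs; the gripper's body (76 mm by 85 mm) begins 54 mm behind the grasp point. The pads swing forward as they close: fully open they stand 13 mm farther back than shut.
Start: joints at [-85.76, 14.817, 87.949, -0, 77.235, -11.62], TCP at [0.15, -0.529, 0.231] pointing down, gripper open.
Joint ranges: [-179.93, 179.93], [-52.35, 119.4], [10.71, 147.94], [-69.91, 249.91], [12.55, 155.21], [-178.61, 178.61]. Speed limits (degrees/s): [147.25, 147.25, 180, 180, 180, 180].

INTERFACE

Orientations are given as [roll, pitch, yaw] about the fixed x, y, z axes, in that order (R = Rz(yaw) Ry(pitch) Rx(roll)).
In Python, from rig import * gives the robot as it stands.
- The arm moves only by the tool carry_out, never from a script. Its argument "moves" is a list that holds one entry, the list of rows, each a list of 7 numbers: the shift along the world's x, y, z in cm, then the turn, a rotation vector about the world's x, y, z in rad, then the opening, from -1 (shut) to 1 (fully open). A call has 1 to 10 rows; each row shifts and turns the commanded pose from where the row before left it; what a row does not reach is not made up. A row lasts 1/8 s, in which the tool goes at most 62.5 mm and 10.7 degrees, less where a joint would pass 70% of its speed; a pose out of reach is approached as far as the arm can. A call is refused whole if a number of a shift passes 6.25 or a number of a turn 0.188, either way. A call with a gripper value outside its range is refused whole. The fingers move at their own pace and stop on an object; the grip force is fixed at half the most. Time passes only in rows, so rows that do not move let the fingers close. It gives the time, the measured TCP pose, the force and the opening at its end, in the units of the state.
- get_obs(): the state, without advancing time (a new reading comes with each control period).
- camera(name): name is "scene" or "top" or "wrist"; returns the picture (400x640x3 uint8, blue, green, red); there is no depth.
- camera_params(name): a dict with "K" (3x3 intrinsics, pixels), "pose" (4x4, takes a point from camera to world coordinates). Camera axes: x right, y down, z forward; pixel columns grow to the right and rows downward; lengths in m; the calibration is good to about 2 mm. A picture is of the moment at which its call begins: read the wrist's pose just before it. camera_params takes no time and is no camera call; for the wrist camera it gives the pose at the moment of the call.
- sign_off(): hands the job in, once; it reports no verdict.
The state is a dict: "t": time; "joint_positions": joint angles; "dq": joint speeds; "effort": joint torques, N m; "eef_pos": TCP position; "orientation": TCP orientation; "ft_force": force on the tool from outside, world axes, zero at the start; "moment": the same for the moment, N m; "gripper_width": finger opening in m.
Only numpy, scipy, OpenCV 4.12 (cv2) and the standard library are available. Lean on these libraries where they do the work, as an engineer would, in place of code of your own. Each camera call takes 0.05 s, during which the arm holds its last target. There are 200 camera calls.

## Working session

There is one attempt and no reset: what is moved stays moved. The work goes in short steps, Python scripts to look and compute and a tool call to move; the robot and the scene stay as the last step left them, time stands still between calls to the robot, and variables do not carry over. Pictures are saved under pics/ and viewed, about 8 in all and at most 12, crops included, and the job is handed in when it is done.

Besides the shell and the picture viewer there is one more tool, called after ">>>" in YAML: its name, and indented under it one key for each argument. carry_out: Moves the arm, as the interface text tells. Its arguments: {"type":"object","properties":{"moves":{"type":"array"}},"required":["moves"]}

```bash
mkdir -p pics
cat > h.py <<'E'
from rig import *
import numpy as np, cv2
def ray(cp,uv):
    K=np.array(cp["K"]);P=np.array(cp["pose"])
    d=P[:3,:3]@np.linalg.solve(K,[uv[0],uv[1],1.]);return P[:3,3],d
def onz(cp,uv,z):
    o,d=ray(cp,uv);return o+d*(z-o[2])/d[2]
def proj(cp,X):
    K=np.array(cp["K"]);P=np.array(cp["pose"]);p=K@(P[:3,:3].T@(np.array(X)-P[:3,3]));return p[:2]/p[2]
def tri(c1,u1,c2,u2):
    o,d=ray(c1,u1);p,e=ray(c2,u2);A=np.stack([d,-e],1);s=np.linalg.lstsq(A,p-o,rcond=None)[0]
    a,b=o+d*s[0],p+e*s[1];return (a+b)/2,np.linalg.norm(a-b)
E
python3 - <<'E'
from h import *
for n in("scene","top","wrist"):
    cp=camera_params(n);cv2.imwrite(f"pics/{n}0.png",camera(n));print(n,np.round(cp["K"],1).tolist(),np.round(cp["pose"],3).tolist())
o=get_obs();print(o)
E
```

```text
scene [[371.0, 0.0, 314.0], [0.0, 371.0, 195.8], [0.0, 0.0, 1.0]] [[0.557, 0.566, -0.607, 1.21], [0.83, -0.392, 0.396, -0.328], [-0.013, -0.725, -0.689, 0.768], [0.0, 0.0, 0.0, 1.0]]
top [[434.3, 0.0, 318.7], [0.0, 434.3, 199.8], [0.0, 0.0, 1.0]] [[0.022, -0.998, 0.061, 0.523], [-1.0, -0.021, 0.017, 0.055], [-0.016, -0.062, -0.998, 1.289], [0.0, 0.0, 0.0, 1.0]]
wrist [[344.7, 0.0, 327.3], [0.0, 344.7, 201.1], [0.0, 0.0, 1.0]] [[0.273, -0.929, -0.249, 0.214], [-0.962, -0.264, -0.069, -0.511], [-0.002, 0.258, -0.966, 0.374], [0.0, 0.0, 0.0, 1.0]]
{'t': 0.15, 'joint_positions': array([-8.57613378e+01,  1.48501187e+01,  8.79955106e+01,  6.22376698e-04,
        7.72343278e+01, -1.16189971e+01]), 'dq': array([ 0.00558164, -0.04563636, -0.13624777,  0.07813403,  0.02927239,
        0.01353744]), 'effort': array([ 1.70279858e-03, -4.46386027e+01, -2.90820086e+01, -3.40240413e-04,
        8.11530277e-03, -1.94567434e-05]), 'eef_pos': array([ 0.15028888, -0.52866265,  0.23066958]), 'orientation': array([-1.79921804e+02, -1.66979344e-02,  1.58575100e+01]), 'ft_force': array([ 0.13817277,  0.26188274, -0.38021448]), 'moment': array([-0.00889707, -0.00478531,  0.02086034]), 'gripper_width': 0.08523205329260382}
```

View pics/top0.png

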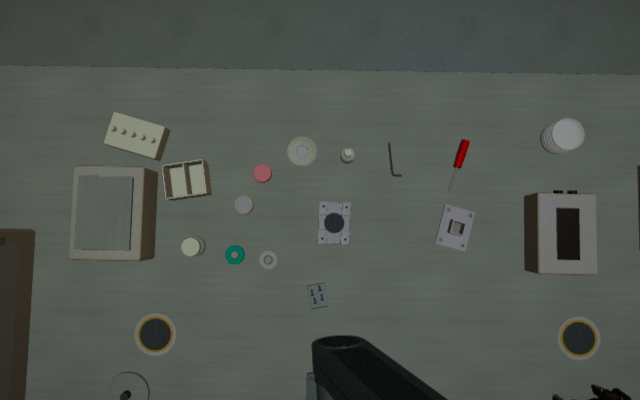

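View pics/scene0.png

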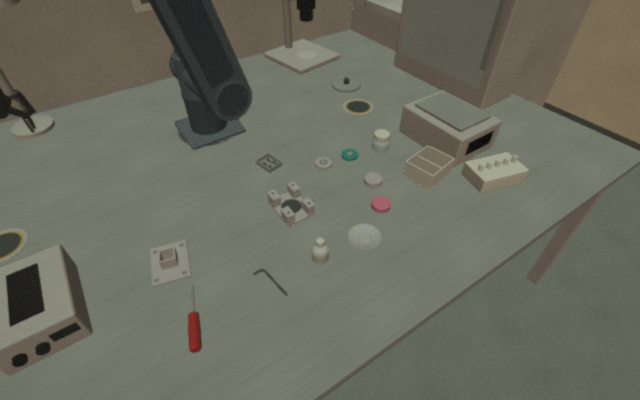

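The top view shows these pixels:
- **Puck candidates:** grey (244,205), pink (262,173). The grey one fits.
- **Disc candidates:** light with a rimmed window (268,260), turquoise (235,255). The light one fits.
- **Others:** housing (334,223), bezel (456,228).

I'll compute rough positions and confirm with wrist crops.

Run:
```python
from h import *
t=camera_params("top");s=camera_params("scene")
for n,u,v,z in [("puck",(244,205),(373,180),.02),("disc",(268,260),(323,163),.012),("turq",(235,255),(349,155),.012),("pink",(262,173),(381,205),.02),("housing",(334,223),(291,206),.008),("bezel",(456,228),(169,262),.02),("jar",(192,246),(382,140),.06),("petri",(302,151),(365,237),.01),("bottle",(348,155),(320,250),.06),("hk",(393,160),(265,275),0)]:
    print(n,np.round(onz(t,u,z),3),*[np.round(a,3) for a in tri(t,u,s,v)])
o=get_obs();w=camera_params("wrist")["pose"];from scipy.spatial.transform import Rotation as R
T=R.from_euler('xyz',o['orientation'],degrees=True).as_matrix()
print("cam in tool",T.T@(np.array(w)[:3,3]-o['eef_pos']));print(T.T@np.array(w)[:3,:3])
```

```text
puck [0.581 0.296 0.02 ] [0.583 0.3   0.006] 0.004
disc [0.422 0.222 0.012] [0.422 0.224 0.003] 0.002
turq [0.434 0.319 0.012] [0.434 0.322 0.001] 0.002
pink [0.676 0.245 0.02 ] [0.679 0.249 0.004] 0.003
housing [0.534 0.031 0.008] [0.535 0.031 0.005] 0.002
bezel [ 0.527 -0.323  0.02 ] [ 0.528 -0.327  0.002] 0.002
jar [0.46  0.432 0.06 ] [0.459 0.443 0.028] 0.003
petri [0.746 0.13  0.01 ] [0.747 0.132 0.007] 0.004
bottle [ 0.728 -0.005  0.06 ] [ 0.733 -0.004  0.034] 0.004
hk [ 0.726 -0.142  0.   ] [ 0.719 -0.143  0.025] 0.012
cam in tool [ 6.62621604e-02  9.84993043e-05 -1.43023788e-01]
[[-4.90447208e-04 -9.66050871e-01 -2.58351454e-01]
 [ 9.99999876e-01 -4.51442992e-04 -2.10295901e-04]
 [ 8.65255848e-05 -2.58351525e-01  9.66050973e-01]]
```

>>> carry_out:
  moves:
    - [[4.7, 2.4, -0.3, 0, 0, 0, 1], [4.7, 2.4, -0.3, 0, 0, 0, 1], [4.7, 2.4, -0.3, 0, 0, 0, 1], [4.7, 2.4, -0.3, 0, 0, 0, 1], [4.7, 2.4, -0.3, 0, 0, 0, 1], [4.7, 2.4, -0.3, 0, 0, 0, 1], [4.7, 2.4, -0.3, 0, 0, 0, 1], [4.7, 2.4, -0.3, 0, 0, 0, 1], [0, 0, 0, 0, 0, 0, 1]]

```text
t: 1.27
eef_pos: [0.5289, -0.3344, 0.2062]
orientation: [-179.9, -0.0, 16.1]
ft_force: [-0.2, 0.3, -0.5]
gripper_width: 0.0854
```

```bash
cat >> h.py <<'E'
import pickle
def snap(name):
    cp=camera_params("wrist");im=camera("wrist");cv2.imwrite(f"pics/{name}.png",im);pickle.dump(cp,open(f"pics/{name}.pkl","wb"));o=get_obs();print(name,o['t'],np.round(o['eef_pos'],4),np.round(o['orientation'],2));return cp,im
E
python3 - <<'E'
from h import *
snap("wb1")
E
```

```text
wb1 1.325 [ 0.5272 -0.3356  0.2064] [-1.7993e+02  5.0000e-02  1.6050e+01]
```

>>> carry_out:
  moves:
    - [[0, 5, 0, 0, 0, 0, 1], [0, 5, 0, 0, 0, 0, 1], [0, 0, 0, 0, 0, 0, 1]]

```text
t: 1.7
eef_pos: [0.525, -0.2347, 0.2076]
orientation: [-179.9, 0.0, 16.0]
ft_force: [-0.2, -1.0, 0.5]
gripper_width: 0.0851
```

Run:
```python
from h import *
snap("wb2")
```

```text
wb2 1.75 [ 0.5254 -0.2367  0.2077] [1.7997e+02 2.0000e-02 1.5920e+01]
```

>>> carry_out:
  moves:
    - [[0, 4.5, 0, 0, 0, 0, 1], [0, 4.5, 0, 0, 0, 0, 1], [0, 4.5, 0, 0, 0, 0, 1], [0, 4.5, 0, 0, 0, 0, 1], [0, 0, 0, 0, 0, 0, 1]]

```text
t: 2.38
eef_pos: [0.5261, -0.0563, 0.2075]
orientation: [180.0, -0.0, 16.0]
ft_force: [0.1, -0.1, 0.3]
gripper_width: 0.0855
```

Run:
```python
from h import *
snap("wh1")
```

```text
wh1 2.425 [ 0.5264 -0.0578  0.2075] [ 1.7994e+02 -1.0000e-02  1.5910e+01]
```

>>> carry_out:
  moves:
    - [[0, 5, 0, 0, 0, 0, 1], [0, 5, 0, 0, 0, 0, 1], [0, 0, 0, 0, 0, 0, 1]]

```text
t: 2.8
eef_pos: [0.5266, 0.0434, 0.2073]
orientation: [180.0, -0.0, 16.0]
ft_force: [0.1, -1.1, 0.7]
gripper_width: 0.0852
```

Run:
```python
from h import *
snap("wh2")
```

```text
wh2 2.85 [0.5268 0.0419 0.2073] [179.94  -0.    15.9 ]
```

>>> carry_out:
  moves:
    - [[-0.5, 5, 0, 0, 0, 0, 1], [-0.5, 5, 0, 0, 0, 0, 1], [-0.5, 3, 0, 0, 0, 0, 1], [0, 0, 0, 0, 0, 0, 1]]

```text
t: 3.35
eef_pos: [0.512, 0.1723, 0.2072]
orientation: [180.0, -0.0, 15.9]
ft_force: [-0.2, 0.0, 0.3]
gripper_width: 0.0854
```

Run:
```python
from h import *
snap("wp1")
a=cv2.imread("pics/wb1.png");b=cv2.imread("pics/wh1.png");c=cv2.imread("pics/wh2.png");d=cv2.imread("pics/wp1.png")
m=np.vstack([np.hstack([a,b]),np.hstack([c,d])]);cv2.imwrite("pics/mos.png",cv2.resize(m,(800,500),interpolation=cv2.INTER_AREA))
```

```text
wp1 3.4 [0.5121 0.1713 0.2072] [179.93   0.    15.84]
```

View pics/mos.png

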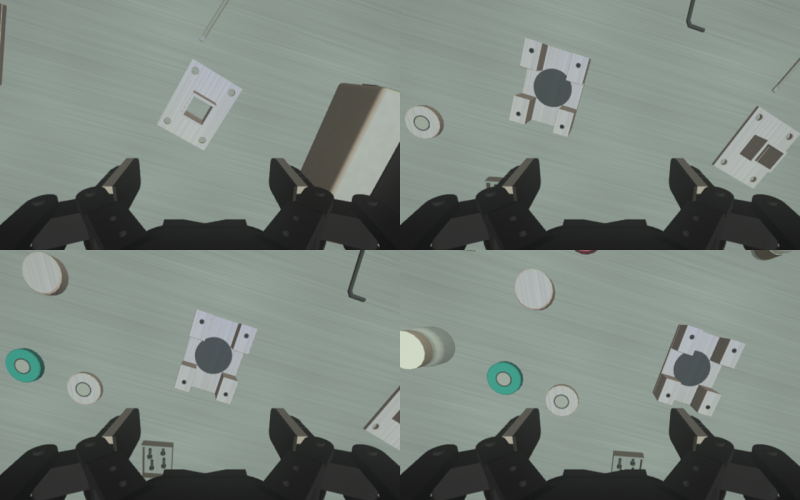

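Mosaic (each frame scaled 1/1.6) shows:
- **wb1:** bezel with four holes.
- **wh1 and wh2:** housing with its dark thread spots and dark pocket floor.
- **wp1:** plain grey puck (213,62), turquoise disc (167,205), light rimmed disc (258,241).

Next I'll measure.

Run:
```python
from h import *
def ld(n): return pickle.load(open(f"pics/{n}.pkl","rb")),cv2.imread(f"pics/{n}.png")
def dark(n,roi,amin,amax,thr=18):
    cp,im=ld(n);g=cv2.cvtColor(im,cv2.COLOR_BGR2GRAY);x0,y0,x1,y1=roi;g=g[y0:y1,x0:x1]
    bh=cv2.morphologyEx(g,cv2.MORPH_BLACKHAT,cv2.getStructuringElement(2,(17,17)))
    c,_=cv2.findContours((bh>thr).astype(np.uint8),cv2.RETR_EXTERNAL,cv2.CHAIN_APPROX_NONE)
    for k in c:
        a=cv2.contourArea(k);x,y,w,h=cv2.boundingRect(k)
        if amin<=a<=amax and .5<w/h<2:
            m=np.zeros_like(g);cv2.drawContours(m,[k],-1,1,-1);W=bh*m.astype(float);yy,xx=np.mgrid[:g.shape[0],:g.shape[1]]
            print(n,"dark",round((W*xx).sum()/W.sum()+x0,1),round((W*yy).sum()/W.sum()+y0,1),a,w,h)
dark("wh1",(180,50,320,225),6,80);dark("wh2",(270,90,420,250),6,80)
dark("wb1",(240,80,400,250),6,300);dark("wb2",(300,50,640,300),6,300)
def bright(n,roi):
    cp,im=ld(n);x0,y0,x1,y1=roi;g=cv2.cvtColor(im,cv2.COLOR_BGR2GRAY)[y0:y1,x0:x1]
    t,b=cv2.threshold(g,0,255,cv2.THRESH_OTSU);c,_=cv2.findContours(b,cv2.RETR_EXTERNAL,cv2.CHAIN_APPROX_NONE)
    k=cv2.convexHull(max(c,key=cv2.contourArea));e=cv2.fitEllipse(k);print(n,"ell",t,np.round(np.array(e[0])+[x0,y0],1),np.round(e[1],1))
bright("wp1",(170,20,260,110));bright("wh2",(25,0,115,80));bright("wp1",(225,205,290,275));bright("wh2",(100,185,170,255));bright("wh1",(0,160,75,230))
ims=[ld(n)[1][y:y+100,x:x+125] for n,x,y in(("wp1",150,10),("wp1",200,195),("wh1",190,60),("wh1",180,130),("wb1",250,80),("wb1",270,150))]
ims=[cv2.resize(i,(260,208),interpolation=cv2.INTER_CUBIC) for i in ims];cv2.imwrite("pics/crop1.png",np.vstack([np.hstack(ims[:3]),np.hstack(ims[3:])]))
```

```text
wh1 dark 244.5 202.7 6.0 5 6
wh1 dark 258.7 202.3 43.5 8 9
wh1 dark 188.9 181.8 48.0 9 9
wh1 dark 271.5 131.1 8.5 5 6
wh1 dark 201.4 109.2 7.0 5 4
wh1 dark 284.8 104.2 53.0 9 9
wh1 dark 210.0 80.4 58.0 9 10
wh2 dark 360.7 230.6 41.5 8 8
wh2 dark 294.0 211.0 40.5 8 9
wh2 dark 390.3 166.1 6.0 7 5
wh2 dark 393.8 136.9 52.0 9 9
wh2 dark 322.5 114.2 51.0 9 9
wb1 dark 323.1 224.3 84.0 11 11
wb1 dark 267.1 193.1 89.5 12 11
wb1 dark 310.7 155.5 6.0 4 4
wb1 dark 327.3 156.0 141.0 39 25
wb1 dark 370.6 148.1 104.5 12 13
wb1 dark 311.9 112.7 112.5 13 13
wb2 dark 489.4 288.7 281.5 48 34
wb2 dark 437.0 256.7 74.0 12 14
wb2 dark 414.2 244.8 79.0 11 10
wb2 dark 361.4 215.1 82.5 11 11
wb2 dark 465.6 171.4 94.0 13 12
wb2 dark 636.9 159.4 16.5 7 7
wb2 dark 411.2 137.7 105.5 12 13
wb2 dark 376.6 167.5 85.5 64 101
wb2 dark 440.1 65.8 47.0 26 34
wp1 ell 162.0 [213.2  61.6] [58.6 64.8]Traceback (most recent call last):
  File "<stdin>", line 18, in <module>
  File "<stdin>", line 17, in bright
cv2.error: OpenCV(4.12.0) /io/opencv/modules/imgproc/src/shapedescr.cpp:361: error: (-201:Incorrect size of input array) There should be at least 5 points to fit the ellipse in function 'fitEllipseNoDirect'
```

```bash
cat > m.py <<'E'
from h import *
def ld(n): return pickle.load(open(f"pics/{n}.pkl","rb")),cv2.imread(f"pics/{n}.png")
def bright(n,roi,t=None):
    cp,im=ld(n);x0,y0,x1,y1=roi;g=cv2.GaussianBlur(cv2.cvtColor(im,cv2.COLOR_BGR2GRAY),(3,3),0)[y0:y1,x0:x1]
    if t is None: t=(np.percentile(g,90)+np.median(np.r_[g[0],g[-1],g[:,0],g[:,-1]]))/2
    b=(g>t).astype(np.uint8)
    c,_=cv2.findContours(b,cv2.RETR_EXTERNAL,cv2.CHAIN_APPROX_NONE)
    k=cv2.convexHull(max(c,key=cv2.contourArea));e=cv2.fitEllipse(k);r=np.array(e[0])+[x0,y0];print(n,"ell",round(float(t)),np.round(r,1),np.round(e[1],1));return cp,r
def fid(n,pix):return [(ld(n)[0],p) for p in pix]
E
python3 - <<'E'
from m import *
a=bright("wp1",(170,20,260,110));b=bright("wh2",(25,0,115,90));print("puck",tri(*a,*b),onz(*a,.02),onz(*b,.02))
a=bright("wp1",(225,205,290,275));b=bright("wh2",(100,185,170,255));c=bright("wh1",(0,160,75,230));print("disc",tri(*a,*b),tri(*a,*c),onz(*a,.012),onz(*b,.012))
def quad(n1,p1,n2,p2,z):
    A,B=ld(n1)[0],ld(n2)[0]
    for i in(0,1):
        X=[];Y=[]
    T=np.array([tri(A,u,B,v)[0] for u,v in zip(p1,p2)])
    print(n1,np.round(T,4).tolist())
    for c,p in((A,p1),(B,p2)):
        X=np.array([onz(c,u,z) for u in p]);v=X[1]-X[0]+X[2]-X[3];w=X[3]-X[0]+X[2]-X[1]
        print(" c",np.round(X.mean(0),4),"sides",np.round([np.linalg.norm(v)/2,np.linalg.norm(w)/2],4),"yaw",np.degrees(np.arctan2(v[1],v[0])),np.degrees(np.arctan2(w[1],w[0])))
quad("wh1",[(188.9,181.8),(210,80.4),(284.8,104.2),(258.7,202.3)],"wh2",[(294,211),(322.5,114.2),(393.8,136.9),(360.7,230.6)],.04)
quad("wb1",[(267.1,193.1),(311.9,112.7),(370.6,148.1),(323.1,224.3)],"wb2",[(361.4,215.1),(411.2,137.7),(465.6,171.4),(414.2,244.8)],.006)
ims=[ld(n)[1][y:y+100,x:x+125] for n,x,y in(("wp1",150,10),("wp1",200,195),("wh1",190,60),("wh1",180,130),("wb1",250,80),("wb1",270,150))]
ims=[cv2.resize(i,(260,208),interpolation=cv2.INTER_CUBIC) for i in ims];cv2.imwrite("pics/crop1.png",np.vstack([np.hstack(ims[:3]),np.hstack(ims[3:])]))
E
```

```text
wp1 ell 165 [213.1  61.5] [58.1 63.8]
wh2 ell 159 [66.  35.7] [57.  69.1]
puck (array([0.58718709, 0.29991867, 0.01943957]), np.float64(6.705010825358611e-05)) [0.58720082 0.29973778 0.02      ] [0.58715926 0.2995094  0.02      ]
wp1 ell 166 [258.3 241.3] [46.9 51.1]
wh2 ell 164 [133.4 221.7] [46.7 54.4]
wh1 ell 162 [ 34.8 195.4] [47.1 58. ]
disc (array([0.42717305, 0.22317821, 0.01212399]), np.float64(0.00026832878891610125)) (array([0.42721679, 0.22316771, 0.01217057]), np.float64(0.0003100037691323863)) [0.42697275 0.22318169 0.012     ] [0.42726131 0.22322596 0.012     ]
wh1 [[0.4929, 0.0662, 0.0405], [0.585, 0.0643, 0.0404], [0.5835, -0.0017, 0.0406], [0.4915, 0.0002, 0.0405]]
 c [0.5381 0.0324 0.04  ] sides [0.0922 0.0661] yaw -1.18496459854564 -91.25251571556059
 c [0.5381 0.0322 0.04  ] sides [0.0922 0.0661] yaw -1.1893122595556482 -91.25015252607908
wb1 [[0.4958, -0.2798, 0.0079], [0.585, -0.3026, 0.0094], [0.5684, -0.3672, 0.0068], [0.4795, -0.3438, 0.0078]]
 c [ 0.5319 -0.3233  0.006 ] sides [0.0925 0.0667] yaw -14.462562496048351 -104.35079402958299
 c [ 0.5318 -0.3239  0.006 ] sides [0.0925 0.0663] yaw -14.522547820421225 -104.34584478301994
```

View pics/crop1.png

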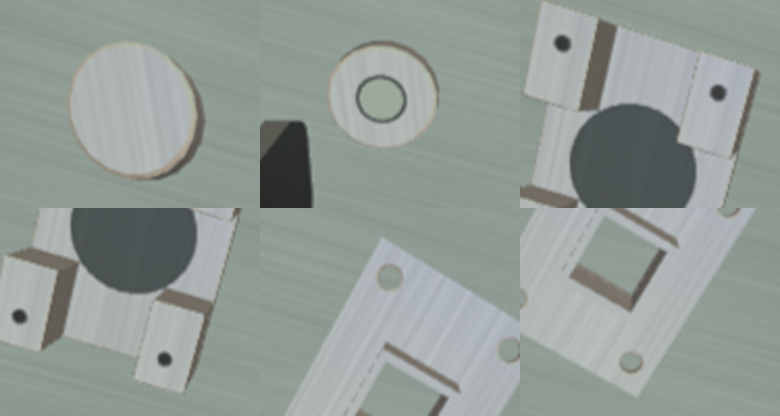

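Heights check out: puck 19.4 mm, disc 12.1 mm, posts 40.5 mm, hole spacing 92x66 mm. The crop confirms the plain grey puck and the light disc with the dark-rimmed window. I'll go for the puck with the jaws along the housing's y.

>>> carry_out:
  moves:
    - [[2.5, 4.28, -4.5, 0, 0, -0.1, 1], [2.5, 4.28, -4.5, 0, 0, -0.1, 1], [2.5, 4.28, -4.5, 0, 0, -0.0985, 1], [0, 0, 0, 0, 0, 0, 1], [0, 0, 0, 0, 0, 0, 1]]

```text
t: 4.03
eef_pos: [0.5824, 0.2906, 0.0811]
orientation: [179.9, 0.0, -1.3]
ft_force: [0.6, 0.2, -0.5]
gripper_width: 0.0853
```

Run:
```python
from m import *
snap("wp2")
```

```text
wp2 4.075 [0.5827 0.2907 0.0825] [ 1.7999e+02 -1.1000e-01 -1.3300e+00]
```

View pics/wp2.png

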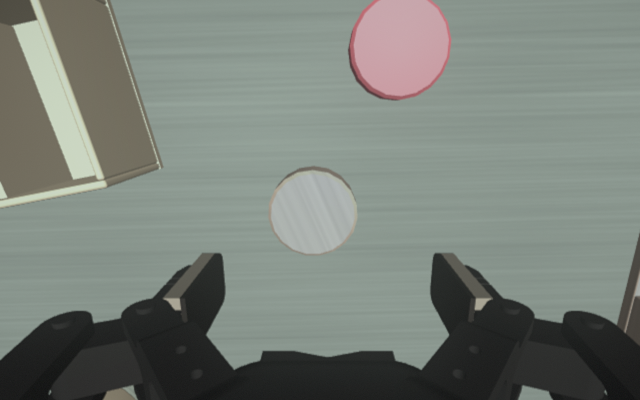

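The puck is at (313,212) and clear of the jaws, with the pink one away at (400,47). I'll refine the measurement.

Run:
```python
from m import *
a=bright("wp2",(240,150,390,270));print(onz(*a,.02), tri(*a,ld("wp1")[0],(213.1,61.5)))
```

```text
wp2 ell 163 [313.  211.9] [82.3 86.4]
[0.5872911  0.29946627 0.02      ] (array([0.58730206, 0.29953777, 0.02029951]), np.float64(0.00022801643505479578))
```

>>> carry_out:
  moves:
    - [[0.46, 0.88, -1.05, 0, 0, 0, 1], [0, 0, -2.5, 0, 0, 0, 1], [0, 0, -2.5, 0, 0, 0, 1], [0, 0, -1.5, 0, 0, 0, 1], [0, 0, -0.5, 0, 0, 0, 1], [0, 0, 0, 0, 0, 0, 1]]

```text
t: 4.82
eef_pos: [0.5863, 0.3017, 0.0013]
orientation: [-180.0, -0.0, -1.3]
ft_force: [-0.9, 0.5, 0.5]
gripper_width: 0.0856
```

>>> carry_out:
  moves:
    - [[0, 0, 0, 0, 0, 0, -1], [0, 0, 0, 0, 0, 0, -1], [0, 0, 0, 0, 0, 0, -1], [0, 0, 0, 0, 0, 0, -1], [0, 0, 0, 0, 0, 0, -1]]

```text
t: 5.45
eef_pos: [0.5868, 0.3019, 0.0025]
orientation: [-180.0, -0.1, -1.2]
ft_force: [-0.8, 0.4, 6.2]
gripper_width: 0.0532
```

>>> carry_out:
  moves:
    - [[0, 0, 0, 0, 0, 0, -1], [0, 0, 0, 0, 0, 0, -1]]

```text
t: 5.7
eef_pos: [0.5868, 0.3018, 0.0025]
orientation: [-180.0, -0.1, -1.2]
ft_force: [-0.8, -0.3, 5.2]
gripper_width: 0.0532
```

Run:
```python
from m import *
snap("wp3");o=get_obs();print(o['gripper_width'],o['ft_force'])
```

```text
wp3 5.75 [0.5868 0.3019 0.0025] [-1.7996e+02 -1.3000e-01 -1.2400e+00]
0.05344539125169765 [-0.82658118 -0.47313985  5.34735351]
```

View pics/wp3.png

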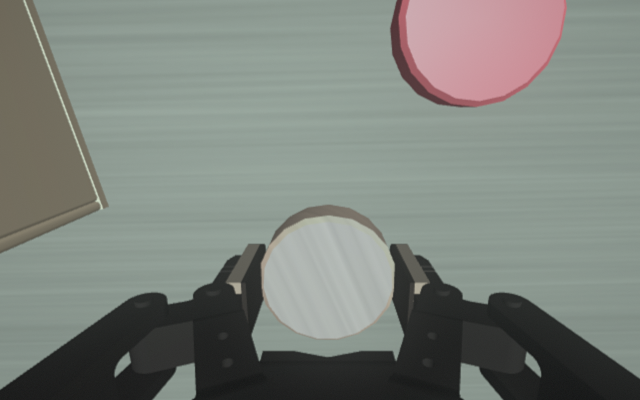

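>>> carry_out:
  moves:
    - [[0, 0, 0.5, 0, 0, 0, -1], [0, 0, 1, 0, 0, 0, -1], [0, 0, 1, 0, 0, 0, -1], [0, 0, 0, 0, 0, 0, -1]]

```text
t: 6.25
eef_pos: [0.5869, 0.3019, 0.0272]
orientation: [-180.0, -0.1, -1.2]
ft_force: [-0.0, 0.3, -1.9]
gripper_width: 0.0538
```

Run:
```python
from m import *
a=bright("wp3",(262,200,393,345));print(onz(*a,.02))
snap("wp4");o=get_obs();print(o['gripper_width'],o['ft_force'])
a=bright("wp4",(262,200,393,345));print(onz(*a,.02),onz(*a,.045))
```

```text
wp3 ell 165 [328.  276.8] [122.2 131.6]
[0.58809028 0.30174279 0.02      ]
wp4 6.3 [0.5864 0.3018 0.0265] [-1.7997e+02 -8.0000e-02 -1.2400e+00]
0.0534771929911131 [ 0.70783835 -0.51782389 -1.12425718]
wp4 ell 167 [328.  276.7] [121.9 131.4]
[0.57543761 0.30205702 0.02      ] [0.5882905  0.30179153 0.045     ]
```

The puck is lifted and held. It moves with the camera, the weight shows, and its centre sits at TCP x+1.5 mm. I'll carry it over the housing.

>>> carry_out:
  moves:
    - [[-0.5, -1, 2.5, 0, 0, 0, -1], [-0.8, -4, 2.5, 0, 0, 0, -1], [-0.8, -4.5, 0, 0, 0, 0, -1], [-0.8, -4.5, 0, 0, 0, 0, -1], [-0.8, -4.5, 0, 0, 0, 0, -1], [-0.8, -4.5, 0, 0, 0, 0, -1], [-0.5, -3, 0, 0, 0, 0, -1], [0, -0.95, 0, 0, 0, 0, -1], [0, 0, 0, 0, 0, 0, -1], [0, 0, 0, 0, 0, 0, -1]]

```text
t: 7.55
eef_pos: [0.536, 0.0331, 0.0757]
orientation: [-180.0, 0.0, -1.2]
ft_force: [-0.7, 0.3, -1.3]
gripper_width: 0.0535
```

Run:
```python
from m import *
cp,im=snap("wc1");o=get_obs();print(o['gripper_width'],o['ft_force'])
a=bright("wc1",(262,200,393,345));print(onz(*a,o['eef_pos'][2]+.0178))
for y in(1,-1):
  print([np.round(proj(cp,np.array([.5381,.0323,.04])+[x*.046*np.cos(.0211)+y*.033*np.sin(.0211),y*.033-x*.046*.0211,0]),1) for x in(1,-1)])
cv2.imwrite("pics/top1.png",camera("top")[150:300,250:420])
```

```text
wc1 7.6 [0.536  0.0332 0.0757] [-1.7998e+02  1.0000e-02 -1.1700e+00]
0.05365622799894162 [-0.93399205  0.0911261  -0.90382053]
wc1 ell 166 [328.  276.8] [122.2 131.9]
[0.53749401 0.03298542 0.09348548]
[array([265. , 145.5]), array([272.5, 304.4])]
[array([393.4, 145.5]), array([385.6, 304.4])]
```

View pics/wc1.png

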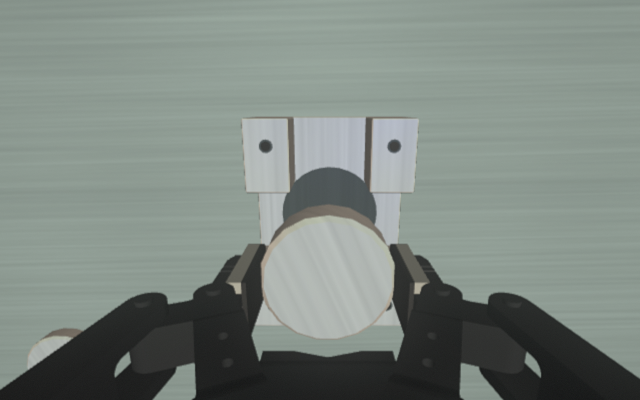

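Threads appear at (265,146) and (394,146), exactly where predicted. The puck is 0.6/0.7 mm off, so I'll correct that and lower.

>>> carry_out:
  moves:
    - [[0.06, -0.08, 0, 0, 0, 0, -1], [0, 0, -2, 0, 0, 0, -1], [0, 0, -2, 0, 0, 0, -1], [0, 0, -1, 0, 0, 0, -1], [0, 0, -0.6, 0, 0, 0, -1], [0, 0, -0.5, 0, 0, 0, -1], [0, 0, -0.3, 0, 0, 0, -1], [0, 0, 0, 0, 0, 0, -1], [0, 0, 0, 0, 0, 0, -1]]

```text
t: 8.78
eef_pos: [0.5368, 0.0313, 0.012]
orientation: [-180.0, -0.0, -1.2]
ft_force: [0.3, 0.4, -1.3]
gripper_width: 0.0533
```

>>> carry_out:
  moves:
    - [[0, 0.08, -0.1, 0, 0, 0, -1], [0, 0, -0.07, 0, 0, 0, -1], [0, 0, 0, 0, 0, 0, -1]]

```text
t: 9.15
eef_pos: [0.5364, 0.0321, 0.0105]
orientation: [180.0, 0.0, -1.2]
ft_force: [-1.5, 0.4, 4.1]
gripper_width: 0.0535
```

>>> carry_out:
  moves:
    - [[0, 0, 0, 0, 0, 0, 0.65], [0, 0, 0, 0, 0, 0, 0.65], [0, 0, 0, 0, 0, 0, 0.65], [0, 0, 2, 0, 0, 0, 0.65], [0, 0, 4, 0, 0, 0, 0.65], [0, 0, 4, 0, 0, 0, 0.65], [0, 0, 2, 0, 0, 0, 0.65], [0, 0, 0, 0, 0, 0, 0.65], [0, 0, 0, 0, 0, 0, 0.65]]

```text
t: 10.28
eef_pos: [0.5358, 0.0322, 0.129]
orientation: [-180.0, 0.1, -1.2]
ft_force: [-0.4, -0.0, 0.3]
gripper_width: 0.0707
```

Run:
```python
from m import *
cp,im=snap("wc2");print(get_obs()['gripper_width'],np.round(proj(cp,[.5381,.0323,.028]),1))
u,v=np.int32(proj(cp,[.5381,.0323,.028]));a=bright("wc2",(u-50,v-50,u+50,v+50));print(onz(*a,.028));cv2.imwrite("pics/wc2c.png",cv2.resize(im[100:300,200:460],None,fx=2,fy=2))
```

```text
wc2 10.325 [0.5356 0.0322 0.1287] [-1.7998e+02  1.4000e-01 -1.2500e+00]
0.07032141889188569 [327.4 199.1]
wc2 ell 180 [368.9 160.3] [18.  35.6]
[0.5659826  0.00219977 0.028     ]
```

View pics/wc2c.png

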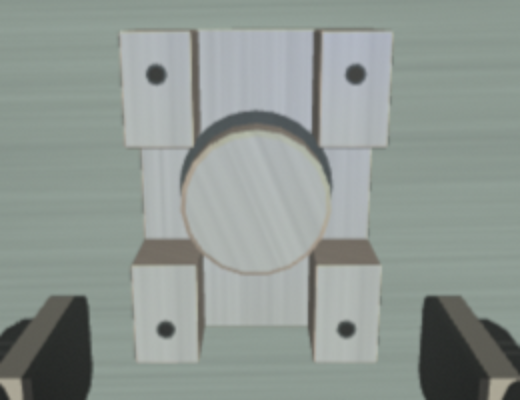

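The puck lies flat in the pocket, at (328,200) against a predicted (327,199). Now the stage disc.

>>> carry_out:
  moves:
    - [[-1.8, 3.2, -0.5, 0, 0, 0, 0.65], [-1.8, 3.2, -0.5, 0, 0, 0, 0.65], [-1.8, 3.2, -1, 0, 0, 0, 0.65], [-1.8, 3.2, -1, 0, 0, 0, 0.65], [-1.8, 3.2, -1, 0, 0, 0, 0.65], [-1.8, 3.1, -1, 0, 0, 0, 0.65], [0, 0, 0, 0, 0, 0, 0.65], [0, 0, 0, 0, 0, 0, 0.65]]

```text
t: 11.32
eef_pos: [0.4284, 0.2228, 0.0794]
orientation: [180.0, 0.1, -1.2]
ft_force: [-0.1, 0.0, 0.2]
gripper_width: 0.0708
```

Run:
```python
from m import *
cp,im=snap("wd1")
u,v=np.int32(proj(cp,[.4271,.2232,.012]));print(u,v);a=bright("wd1",(u-65,v-65,u+65,v+55));print(onz(*a,.012),tri(*a,ld("wh2")[0],(133.4,221.7)))
```

```text
wd1 11.375 [0.4289 0.2226 0.0798] [ 1.7998e+02  2.0000e-02 -1.2600e+00]
327 218
wd1 ell 166 [327.6 217.9] [79.5 83.8]
[0.42721806 0.22284786 0.012     ] (array([0.42750055, 0.22286779, 0.0126384 ]), np.float64(0.00015480749410051595))
```

>>> carry_out:
  moves:
    - [[-0.15, 0.02, -1.5, 0, 0, 0, 0.65], [0, 0, -2.5, 0, 0, 0, 0.65], [0, 0, -2.3, 0, 0, 0, 0.65], [0, 0, -1.2, 0, 0, 0, 0.65], [0, 0, -0.55, 0, 0, 0, 0.65], [0, 0, 0, 0, 0, 0, 0.65], [0, 0, 0, 0, 0, 0, 0.65]]

```text
t: 12.25
eef_pos: [0.4277, 0.2234, 0.0002]
orientation: [-180.0, -0.1, -1.2]
ft_force: [0.5, -0.0, 0.4]
gripper_width: 0.0707
```

>>> carry_out:
  moves:
    - [[0, 0, 0, 0, 0, 0, -1], [0, 0, 0, 0, 0, 0, -1], [0, 0, 0, 0, 0, 0, -1], [0, 0, 0, 0, 0, 0, -1], [0, 0, 0, 0, 0, 0, -1]]

```text
t: 12.88
eef_pos: [0.4276, 0.2235, 0.001]
orientation: [-180.0, -0.1, -1.2]
ft_force: [-2.7, -1.4, 10.2]
gripper_width: 0.053
```

>>> carry_out:
  moves:
    - [[0, 0, 0.3, 0, 0, 0, -1], [0, 0, 0.7, 0, 0, 0, -1], [0, 0, 1, 0, 0, 0, -1], [0, 0, 0, 0, 0, 0, -1], [0, 0, 0, 0, 0, 0, -1]]

```text
t: 13.5
eef_pos: [0.4271, 0.2233, 0.0197]
orientation: [-180.0, -0.0, -1.2]
ft_force: [0.4, 0.0, -0.9]
gripper_width: 0.0525
```

Run:
```python
from m import *
cp,im=snap("wd2");o=get_obs();print(o['gripper_width'],o['ft_force'])
a=bright("wd2",(262,180,393,345));print(onz(*a,o['eef_pos'][2]+.013));cv2.imwrite("pics/wd2c.png",im[150:400,150:500])
```

```text
wd2 13.55 [0.4269 0.2233 0.0195] [ 1.80e+02  1.00e-02 -1.25e+00]
0.05270216985708227 [-0.43698027  0.04807103 -1.28308453]
wd2 ell 169 [327.8 271.7] [118.  126.1]
[0.42826318 0.22323798 0.03248946]
```

View pics/wd2c.png

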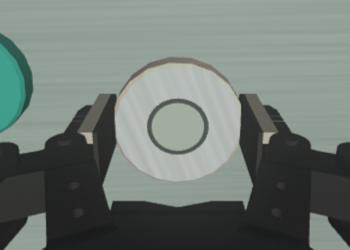

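Disc held, centred and level, with the window visible at crop (178,126). I'll carry it over the puck.

>>> carry_out:
  moves:
    - [[0.6, -1, 2.5, 0, 0, 0, -1], [1.8, -3, 2.5, 0, 0, 0, -1], [2.0, -3.5, 0.05, 0, 0, 0, -1], [2.0, -3.5, 0, 0, 0, 0, -1], [2.0, -3.5, 0, 0, 0, 0, -1], [1.6, -2.8, 0, 0, 0, 0, -1], [1.0, -1.8, 0, 0, 0, 0, -1], [0, 0, 0, 0, 0, 0, -1], [0, 0, 0, 0, 0, 0, -1]]

```text
t: 14.68
eef_pos: [0.5361, 0.0332, 0.0697]
orientation: [-180.0, 0.1, -1.2]
ft_force: [-0.4, 0.9, -1.2]
gripper_width: 0.0524
```

Run:
```python
from m import *
cp,im=snap("wd3");o=get_obs();print(o['gripper_width'],o['ft_force'])
a=bright("wd3",(262,180,393,345));print(onz(*a,o['eef_pos'][2]+.0115))
for y in(1,-1):
  p=np.array([.5381,.0323,.04])+[.046+y*.0007,y*.033-.001,0];u=proj(cp,p);x0,y0=np.int32(u)-12
  g=cv2.cvtColor(im,6)[y0:y0+25,x0:x0+25];W=np.clip(np.median(g)-25.-g,0,None);yy,xx=np.mgrid[:25,:25]
  f=((W*xx).sum()/W.sum()+x0,(W*yy).sum()/W.sum()+y0);print("thread pred",np.round(u,1),"found",np.round(f,1),onz(cp,f,.04)-p)
```

```text
wd3 14.725 [0.5361 0.0334 0.0698] [-1.7997e+02  7.0000e-02 -1.2000e+00]
0.0527483029758236 [-0.56261961  0.3614681  -1.13128815]
wd3 ell 166 [327.6 294.7] [139.6 166.4]
[0.52598002 0.03341678 0.08133329]
thread pred [263.  146.8] found [263.  147.2] [-2.05005347e-04  1.52996583e-05  6.93889390e-18]
thread pred [395.7 146.7] found [396.1 147.1] [-2.09011170e-04 -2.09544627e-04  6.93889390e-18]
```

>>> carry_out:
  moves:
    - [[0.06, -0.05, 0, 0, 0, 0, -1], [0, 0, -1.5, 0, 0, 0, -1], [0, 0, -1.2, 0, 0, 0, -1], [0, 0, -0.6, 0, 0, 0, -1], [0, 0, -0.4, 0, 0, 0, -1], [0, 0, 0, 0, 0, 0, -1], [0, 0, 0, 0, 0, 0, -1]]

```text
t: 15.6
eef_pos: [0.5379, 0.0317, 0.0333]
orientation: [180.0, -0.0, -1.3]
ft_force: [-0.4, -0.7, -0.0]
gripper_width: 0.0529
```

>>> carry_out:
  moves:
    - [[-0.09, 0.04, -0.2, 0, 0, 0, -1], [0, 0, -0.1, 0, 0, 0, -1], [0, 0, 0, 0, 0, 0, -1], [0, 0, 0, 0, 0, 0, -1]]

```text
t: 16.1
eef_pos: [0.5368, 0.0322, 0.0301]
orientation: [180.0, -0.0, -1.2]
ft_force: [-0.3, -0.6, -0.3]
gripper_width: 0.053
```

Run:
```python
from m import *
cp,im=snap("wd4");o=get_obs();print(o['gripper_width'],o['ft_force'])
g=cv2.cvtColor(im,6);r=g[235:310,290:370]
c=cv2.HoughCircles(cv2.GaussianBlur(g[190:350,250:410],(3,3),0),cv2.HOUGH_GRADIENT,1,50,param1=100,param2=15,minRadius=18,maxRadius=36);print(c)
cc=c[0,0,:2]+[250,190];print(onz(cp,cc,o['eef_pos'][2]+.0115))
```

```text
wd4 16.15 [0.5368 0.0322 0.0301] [ 1.80e+02 -1.00e-02 -1.24e+00]
0.05261561118389496 [ 1.04578987 -1.06017165 -0.36693686]
[[[ 74.5  86.5  27.7]
  [102.5  43.5  26.6]]]
[0.5351771  0.03355182 0.04164504]
```

>>> carry_out:
  moves:
    - [[0, 0, -0.1, 0, 0, 0, -1], [0, 0, 0, 0, 0, 0, -1], [0, 0, 0, 0, 0, 0, -1]]

```text
t: 16.52
eef_pos: [0.5368, 0.0322, 0.0292]
orientation: [180.0, -0.0, -1.2]
ft_force: [0.5, -0.8, 0.5]
gripper_width: 0.0526
```

>>> carry_out:
  moves:
    - [[0, 0, -0.06, 0, 0, 0, -1], [0, 0, 0, 0, 0, 0, -1], [0, 0, 0, 0, 0, 0, -1]]

```text
t: 16.9
eef_pos: [0.5369, 0.0322, 0.0291]
orientation: [180.0, -0.0, -1.2]
ft_force: [-2.3, 0.1, 6.0]
gripper_width: 0.0526
```

Contact at 6 N. Releasing and retreating.

>>> carry_out:
  moves:
    - [[0, 0, 0, 0, 0, 0, 0.65], [0, 0, 0, 0, 0, 0, 0.65], [0, 0, 0, 0, 0, 0, 0.65], [0, 0, 2, 0, 0, 0, 0.65], [0, 0, 4, 0, 0, 0, 0.65], [0, 0, 4, 0, 0, 0, 0.65], [0, 0, 0, 0, 0, 0, 0.65], [0, 0, 0, 0, 0, 0, 0.65]]

```text
t: 17.9
eef_pos: [0.5362, 0.0323, 0.1279]
orientation: [-180.0, 0.0, -1.2]
ft_force: [-0.0, -0.1, -1.2]
gripper_width: 0.0703
```

Run:
```python
from m import *
cp,im=snap("wd5");print(np.round(proj(cp,[.5381,.0323,.04]),1))
cv2.imwrite("pics/wd5c.png",cv2.resize(im[100:300,200:460],None,fx=2,fy=2))
```

```text
wd5 17.95 [0.5358 0.0323 0.1273] [-1.7998e+02  1.3000e-01 -1.2400e+00]
[327.6 204.6]
```

View pics/wd5c.png

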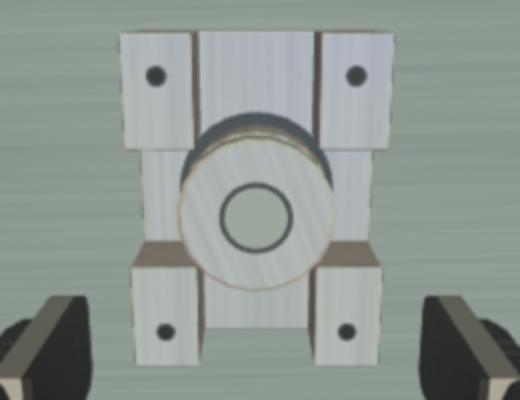

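The disc sits in the pocket with its centre near px (328,208), against a predicted (327.6,204.6). I'll quantify that, including the threads in this frame.

Run:
```python
from m import *
cp,im=ld("wd5");g=cv2.cvtColor(im,6);r=cv2.resize(g[180:235,300:357],None,fx=4,fy=4,interpolation=2)
b=(cv2.morphologyEx(r,cv2.MORPH_BLACKHAT,np.ones((33,33)))>25).astype(np.uint8)
for k in cv2.findContours(b,0,1)[0]:
    if cv2.contourArea(k)>3000:
        e=cv2.fitEllipse(k);u=(np.array(e[0])+.5)/4-.5+[300,180];print("window",u,np.array(e[1])/4,onz(cp,u,.04))
for z,yn,sg in((.04,1,0),):
  th=[]
  for u in((278,138),(378,138),(283,266),(373,266)):
    x0,y0=u[0]-8,u[1]-8;q=g[y0:y0+17,x0:x0+17];W=np.clip(np.median(q)-25.-q,0,None);yy,xx=np.mgrid[:17,:17]
    th.append(onz(cp,((W*xx).sum()/W.sum()+x0,(W*yy).sum()/W.sum()+y0),.04))
  print("threads mean",np.mean(th,0),np.round(th,4).tolist())
```

```text
window [327.55596161 208.5614357 ] [35.66252136 37.08937073] [0.53522745 0.03238302 0.04      ]
threads mean [0.53794595 0.03223619 0.04      ] [[0.5847, 0.0644, 0.04], [0.5833, -0.0018, 0.04], [0.4926, 0.0663, 0.04], [0.4912, 0.0002, 0.04]]
```

Run:
```python
from m import *
# puck rim left/right/top/bottom by brightness profile through wc2 centre
cp,im=ld("wc2");g=cv2.GaussianBlur(cv2.cvtColor(im,6),(3,3),0);e=cv2.Canny(g,30,80)
def fit(e,c,r0,r1):
    ys,xs=np.nonzero(e);d=np.hypot(xs-c[0],ys-c[1]);m=(d>r0)&(d<r1);P=np.c_[xs,ys][m].astype(float)
    # outermost-consistent circle by iterative trimming
    for _ in range(15):
        A=np.c_[2*P,np.ones(len(P))];s=np.linalg.lstsq(A,(P**2).sum(1),rcond=None)[0];R=np.sqrt(s[2]+s[0]**2+s[1]**2)
        q=np.abs(np.hypot(*(P-s[:2]).T)-R);k=q<max(1.0,np.percentile(q,85));P=P[k]
    return s[:2],R,len(P)
for n,c,z in(("wc2",(328,200.5),.028),("wd5",(328,207.5),.04)):
    cp,im=ld(n);g=cv2.GaussianBlur(cv2.cvtColor(im,6),(3,3),0);s,R,k=fit(cv2.Canny(g,30,80),c,33,42)
    f=cp["K"][0][0];h=np.array(cp["pose"])[2,3]-z;print(n,s,R,k,"diam mm",2*R*h/f/1*1000,onz(cp,s,z))
```

```text
wc2 [327.56229492 201.18919238] 37.01053397243427 223 diam mm 52.37918466123721 [0.53654746 0.03224493 0.028     ]
wd5 [327.93685931 207.48835363] 38.484192558609564 196 diam mm 51.549913958597855 [0.53600029 0.03210048 0.04      ]
```

>>> carry_out:
  moves:
    - [[0, -3, 1, 0, 0, 0, 0.65], [0, -4, 1, 0, 0, 0, 0.65], [0, -2, 0, 0, 0, 0, 0.65], [0, 0, 0, 0, 0, 0, 0.65]]

```text
t: 18.45
eef_pos: [0.5361, -0.0586, 0.1471]
orientation: [-180.0, 0.1, -1.4]
ft_force: [0.0, 0.1, -0.4]
gripper_width: 0.0707
```

Run:
```python
from m import *
cp,im=snap("wd6");u0=proj(cp,[.5352,.0324,.04]);print(u0);x0,y0=np.int32(u0)-26;g=cv2.cvtColor(im,6)
r=cv2.resize(g[y0:y0+53,x0:x0+53],None,fx=4,fy=4,interpolation=2)
b=(cv2.morphologyEx(r,cv2.MORPH_BLACKHAT,np.ones((33,33)))>25).astype(np.uint8)
for k in cv2.findContours(b,0,1)[0]:
    if cv2.contourArea(k)>3000:
        e=cv2.fitEllipse(k);u=(np.array(e[0])+.5)/4-.5+[x0,y0];print("window",u,np.array(e[1])/4,tri(cp,u,ld("wd5")[0],(327.56,208.56)))
```

```text
wd6 18.5 [ 0.536  -0.0576  0.1472] [-1.7992e+02  1.3000e-01 -1.3400e+00]
[207.02075571 203.90880513]
window [206.81739044 203.79987335] [32.14314651 35.45722961] (array([0.53538824, 0.03237578, 0.040462  ]), np.float64(4.815903661018725e-05))
```

Window top triangulates to 40.5 mm, so the disc is flat. Offsets are puck about 1.5 mm and disc 2–2.7 mm, both under 4. Now the bezel.

>>> carry_out:
  moves:
    - [[0, -3.8, 0, 0, 0, -0.04, 0.65], [0, -3.8, 0, 0, 0, -0.04, 0.65], [0, -3.8, 0, 0, 0, -0.04, 0.65], [-0.1, -3.8, -1, 0, 0, -0.04, 0.65], [-0.1, -3.8, -1, 0, 0, -0.04, 0.65], [-0.1, -3.8, -1, 0, 0, -0.03, 0.65], [-0.1, -3.8, -1, 0, 0, 0, 0.65], [0, 0, -1, 0, 0, 0, 0.65], [0, 0, 0, 0, 0, 0, 0.65]]

```text
t: 19.62
eef_pos: [0.5321, -0.3216, 0.0967]
orientation: [-179.9, 0.2, -14.4]
ft_force: [0.0, -0.3, 0.7]
gripper_width: 0.0704
```

Run:
```python
from m import *
cp,im=snap("we1");g=cv2.cvtColor(im,6)
c,y=np.array([.5319,-.3236]),np.radians(-14.5);X=[]
for a,b in((-46,33),(46,33),(46,-33),(-46,-33)):
    p=np.r_[c+np.array([a*np.cos(y)-b*np.sin(y),a*np.sin(y)+b*np.cos(y)])/1000,.006];print(np.round(proj(cp,p)),end=' ')
cv2.imwrite("pics/we1c.png",im)
```

```text
we1 19.675 [ 0.5326 -0.3216  0.0975] [-1.799e+02  1.300e-01 -1.435e+01]
[286. 265.] [282. 139.] [381. 139.] [376. 265.]
```

View pics/we1c.png

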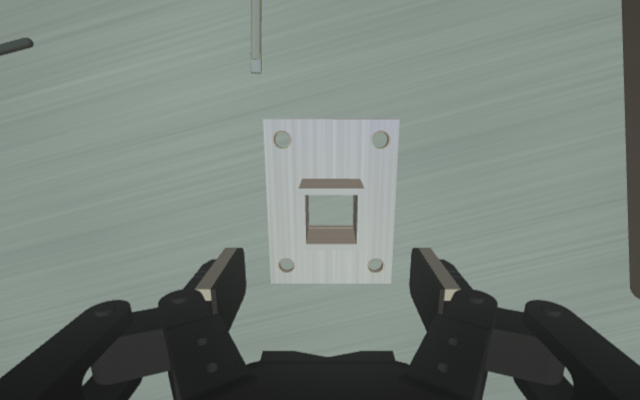

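Holes at (282,139), (381,139), (287,265) and (376,265) match the prediction to within 1 px. Descending on the collar.

>>> carry_out:
  moves:
    - [[-0.05, -0.2, -1.5, 0, 0, 0, 0.65], [0, 0, -2.5, 0, 0, 0, 0.65], [0, 0, -2.5, 0, 0, 0, 0.65], [0, 0, -1.5, 0, 0, 0, 0.65], [0, 0, -0.5, 0, 0, 0, 0.65], [0, 0, 0, 0, 0, 0, 0.65], [0, 0, 0, 0, 0, 0, 0.65]]

```text
t: 20.55
eef_pos: [0.5328, -0.3263, 0.0145]
orientation: [180.0, -0.1, -14.4]
ft_force: [0.7, -0.8, 0.2]
gripper_width: 0.0703
```

>>> carry_out:
  moves:
    - [[0, 0, 0, 0, 0, 0, -1], [0, 0, 0, 0, 0, 0, -1], [0, 0, 0, 0, 0, 0, -1], [0, 0, 0, 0, 0, 0, -1], [0, 0, 0, 0, 0, 0, -1], [0, 0, 0, 0, 0, 0, -1]]

```text
t: 21.3
eef_pos: [0.5327, -0.3262, 0.0144]
orientation: [180.0, -0.1, -14.4]
ft_force: [-0.3, 0.5, 5.4]
gripper_width: 0.0386
```

>>> carry_out:
  moves:
    - [[0, 0, 0.5, 0, 0, 0, -1], [0, 0, 1, 0, 0, 0, -1], [0, 0, 2, 0, 0, 0, -1], [0, 0, 3, 0, 0, 0, -1], [0, 0, 1.5, 0, 0, 0, -1], [0, 0, 0, 0, 0, 0, -1], [0, 0, 0, 0, 0, 0, -1]]

```text
t: 22.18
eef_pos: [0.5316, -0.3252, 0.0924]
orientation: [-179.9, 0.1, -14.4]
ft_force: [-0.8, -0.3, -3.2]
gripper_width: 0.0387
```

```bash
cat >> m.py <<'E'
def dk(cp,g,us,z,h=11):
    th=[]
    for u in us:
        x0,y0=np.int32(np.round(u))-h;n=2*h+1;q=g[y0:y0+n,x0:x0+n];W=np.clip(np.median(q)-15.-q,0,None);yy,xx=np.mgrid[:n,:n]
        th.append([(W*xx).sum()/W.sum()+x0,(W*yy).sum()/W.sum()+y0])
    return np.array(th)
E
python3 - <<'E'
from m import *
cp,im=snap("wf1");o=get_obs();print(o['gripper_width'],o['ft_force'],o['moment'])
g=cv2.cvtColor(im,6);bh=cv2.morphologyEx(g,cv2.MORPH_BLACKHAT,cv2.getStructuringElement(2,(25,25)))
for k in cv2.findContours((bh>12).astype(np.uint8),0,1)[0]:
    a=cv2.contourArea(k);x,y,w,h=cv2.boundingRect(k)
    if a>60 and .6<w/h<1.7 and w<45: print(x+w/2,y+h/2,w,h,a)
E
```

```text
wf1 22.225 [ 0.5315 -0.3252  0.0921] [-1.7994e+02  1.3000e-01 -1.4430e+01]
0.03827763461834744 [-0.77864782  0.83770551 -2.18272935] [ 0.03033855 -0.02959429  0.00298466]
465.5 373.5 25 23 199.0
190.0 373.0 24 22 183.0
407.0 265.5 26 27 304.5
240.5 272.5 41 41 451.5
404.5 160.0 23 28 127.5
251.5 160.0 23 28 115.0
11.0 45.0 22 16 240.5
```

Plate lifted (weight seen, width steady). Carrying it to the housing and turning +13.2°.

>>> carry_out:
  moves:
    - [[0.1, 2, 0, 0, 0, 0.02, -1], [0.1, 4, 0, 0, 0, 0.03, -1], [0.1, 4.5, 0, 0, 0, 0.03, -1], [0.1, 4.5, 0, 0, 0, 0.03, -1], [0.1, 4.5, 0, 0, 0, 0.03, -1], [0.1, 4.5, 0, 0, 0, 0.03, -1], [0.1, 4.5, 0, 0, 0, 0.03, -1], [0.1, 4, 0, 0, 0, 0.03, -1], [0, 2.2, 0, 0, 0, 0, -1], [0, 1, 0, 0, 0, 0, -1]]

```text
t: 23.48
eef_pos: [0.5391, 0.0335, 0.0929]
orientation: [-180.0, 0.1, -1.1]
ft_force: [0.1, 0.4, -1.9]
gripper_width: 0.039
```

>>> carry_out:
  moves:
    - [[0, 0, 0, 0, 0, 0, -1], [0, 0, 0, 0, 0, 0, -1], [0, 0, 0, 0, 0, 0, -1]]

```text
t: 23.85
eef_pos: [0.5403, 0.0303, 0.0934]
orientation: [180.0, 0.0, -1.3]
ft_force: [0.1, -0.7, -1.4]
gripper_width: 0.0385
```

Run:
```python
from m import *
cp,im=snap("wf2");o=get_obs();print(o['gripper_width'],o['ft_force'])
p=o['eef_pos'];y=np.radians(o['orientation'][2]);z=p[2]-.0144+.006
for s in(1,-1):
    P=np.array([p[0]+.0446*np.cos(y)-s*.033*np.sin(y),p[1]+.0446*np.sin(y)+s*.033*np.cos(y),z]);print(np.round(proj(cp,P),1),end=' ')
q=im[100:230,180:480];t=camera("top")[170:280,280:390]
cv2.imwrite("pics/wf2c.png",np.vstack([cv2.resize(q,(750,325),interpolation=2)]));cv2.imwrite("pics/topf.png",t)
```

```text
wf2 23.9 [0.5403 0.0303 0.0934] [ 1.7999e+02  1.0000e-02 -1.3200e+00]
0.03884866085700538 [-0.26913764  0.6197502  -2.6738079 ]
[252.7 159.9] [402.5 159.8]
```

View pics/wf2.png

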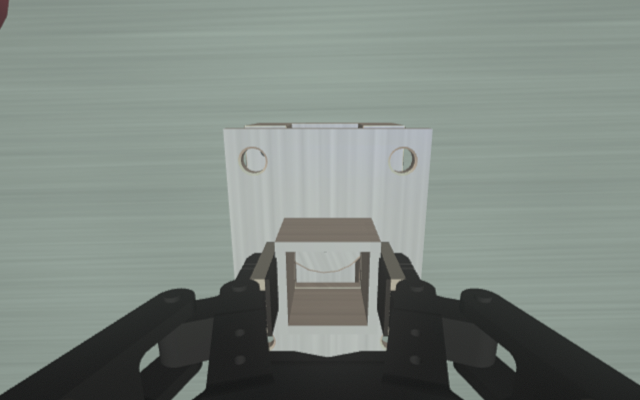

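Final view: plate above the housing with front holes near (254,160) and (404,160). I'll measure them and work out the last shift.

```bash
cat > f.py <<'E'
from m import *
def holes(n,guess):
    cp,im=snap(n);o=get_obs();z=o['eef_pos'][2]-.0144+.006;g=cv2.cvtColor(im,6);X=[]
    for u,v in guess:
        x0,y0=int(u)-22,int(v)-22;r=cv2.GaussianBlur(cv2.resize(g[y0:y0+45,x0:x0+45],None,fx=4,fy=4,interpolation=2),(5,5),0)
        c=cv2.HoughCircles(r,cv2.HOUGH_GRADIENT,1,200,param1=60,param2=10,minRadius=44,maxRadius=62)[0,0]
        p=(c[:2]+.5)/4-.5+[x0,y0];X.append(onz(cp,p,z));print(np.round(p,1),c[2]/4,np.round(X[-1],4))
    X=np.array(X);v=X[0]-X[1];y=np.arctan2(-v[0],v[1]);c=X.mean(0)[:2]-.046*np.array([np.cos(y),np.sin(y)])
    print("spacing",np.linalg.norm(v),"yaw",np.degrees(y),"centre",c,"rel TCP",c-o['eef_pos'][:2],"shift cm",(np.array([.5380,.0323])-c)*100,"underside",z-.006,o['gripper_width'],o['ft_force'],np.round(o['orientation'],2))
E
python3 -c "
from f import *
holes('wf3',[(254.5,159.5),(404,159.5)])"
```

```text
wf3 24.0 [0.5403 0.0305 0.0935] [180.   -0.   -1.3]
[253.2 159.8] 12.75 [0.5857 0.0622 0.0851]
[402.8 159.8] 11.575 [ 0.5841 -0.0037  0.0851]
spacing 0.06585637589598854 yaw -1.3385075739021683 centre [0.53891766 0.03034076] rel TCP [-0.00140624 -0.00019151] shift cm [-0.09176612  0.19592377] underside 0.07907730822268053 0.03891588249947556 [ 0.90946697 -0.31520508 -2.95097961] [180.   -0.   -1.3]
```

>>> carry_out:
  moves:
    - [[-0.09, 0.18, -0.5, 0, 0, 0, -1], [0, 0, -0.8, 0, 0, 0, -1], [0, 0, -0.7, 0, 0, 0, -1], [0, 0, -0.3, 0, 0, 0, -1], [0, 0, 0, 0, 0, 0, -1], [0, 0, 0, 0, 0, 0, -1], [0, 0, 0, 0, 0, 0, -1], [0, 0, 0, 0, 0, 0, -1]]

```text
t: 25.0
eef_pos: [0.5395, 0.033, 0.0707]
orientation: [180.0, -0.0, -1.2]
ft_force: [-0.1, -0.4, -1.8]
gripper_width: 0.0387
```

```bash
python3 -c "
from f import *
holes('wf4',[(253.2,159.8),(402.8,159.8)])"
```

```text
wf4 25.05 [0.5394 0.033  0.0706] [ 1.80e+02 -2.00e-02 -1.24e+00]
[253.  160.8] 12.15 [0.5844 0.065  0.0622]
[403.2 160. ] 13.875 [ 0.5832 -0.0013  0.0622]
spacing 0.06625828843918727 yaw -0.9814955584720778 centre [0.53778963 0.03263388] rel TCP [-0.00164694 -0.00036223] shift cm [ 0.02103734 -0.03338848] underside 0.05624078858879328 0.038360488066946356 [ 0.41083393 -0.1328916  -2.48483936] [ 1.80e+02 -2.00e-02 -1.24e+00]
```

```bash
python3 -c "
from h import *
o=get_obs();print(np.abs(o['dq']).max(),o['t']);print(sign_off())"
```

```text
0.06570767836469335 25.05
the job is handed in; nothing more can be done
None
```

I lowered the heater puck into the pocket and set the stage disc flat on top of it. I then picked up the bezel plate by its collar and handed in at 25 s, still holding it over the posts. The hand-in gave no verdict.

**Last checks on the plate:**
- Its underside was 56 mm above the bench, about 16 mm above the posts. That comes from the arm's position, not from a second camera view.
- It was level, and the front holes were measured within about 0.5 mm of their threads. The rear holes were hidden by the gripper, so their position follows from the plate's size.
- The grip was steady (38.4 mm opening), the wrist force was only the plate's weight, and the arm was practically still.

**Last checks on the stack**, measured before the plate went over it and not looked at again:
- The disc's top was at 40.5 mm, level with the posts, so it lies flat.
- The puck sat about 1.5 mm off centre and the disc 2–2.7 mm off (two measurements differed), against a limit of 4 mm. I left the disc as it was. My rim fit for the held disc was misled by its bright edge.

**Oddities:**
- The gripper read 1–3 mm narrower than the stated sizes on all three grips, but nothing slipped.
- The plate's hole heights on the bench came out 1–3 mm too high. I used the given 6 mm thickness there instead.
- The bystanders were kept clear of throughout, but I did not measure them again at the end.

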